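# Pack a lap joint, tuck the tab plate under the lap bar and hold it down for tacking

## Robot

A 6-joint arm with a two-finger parallel gripper is mounted at the origin on a cart in front of the work surface, level with it; the furniture and walls round the work are solid. World frame = base frame: x ahead of the robot, y to its left, z up, the work surface at z = 0. Lengths are in m, angles in rad, forces in N, time in s.
With the tool pointing down it reaches from about 0.35 to 0.775 m from the base axis. Payload 7.3 kg.
Tool frame: the origin (TCP) lies at the centre of the arm's flange, where the gripper is bolted on; the fingertips stand 178 mm ahead of it and the grasp point (between the pads) lies 159 mm ahead of it (tip_extent is the distance from the TCP to the fingertips, in m); z points along the fingers, y is the line along which they close (so a half turn about z gives the same grasp; the last joint's range is limited). The gripper opens to 92 mm and grips with 3 to 60 N. Pads are 19 mm wide; open, the fingers measure 130 mm over their backs; the gripper's body (75 mm by 190 mm) begins 47 mm behind the grasp point.
Start: joints at [-1.403, 0.342, 1.524, -0, 1.275, -0.146], TCP at [0.162, -0.499, 0.405] pointing down, gripper open.
Joint ranges: [-2.53, 2.53], [-0.77, 2.02], [0.04, 2.7], [-1, 4.14], [0.28, 2.66], [-3.11, 3.11]. Speed limits (rad/s): [2.57, 2.57, 3.14, 3.14, 3.14, 3.14].

## Interface

Orientations are given as [roll, pitch, yaw] about the fixed x, y, z axes, in that order (R = Rz(yaw) Ry(pitch) Rx(roll)).
In Python, from cell import * gives the robot as it stands.
- The arm moves only by the tool arm_command, never from a script. Its arguments are lists of equal length, an entry for each row: "xyz": the shift along the world's x, y, z in mm, a list of three; "spin": the turn about the world's z in degrees. In form: {"xyz": [[tx, ty, tz], ...], "spin": [spin, ...]}. A call has 1 to 20 rows; each row shifts and turns the commanded pose from where the row before left it; what a row does not reach is not made up. A row lasts 1/10 s, in which the tool goes at most 50 mm and 8.59 degrees, less where a joint would pass 70% of its speed; a pose out of reach is approached as far as the arm can. A call with a gripper value outside its range is refused whole. "jaw" is the opening, from -1 (shut) to 1 (fully open), set as the call begins (left out, the last holds). The fingers move at their own pace and stop on an object; "squeeze" is the grip in N (left out, the last holds). Time passes only in rows, so rows that do not move let the fingers close. It gives the time, the measured TCP pose, the force, the opening and the grip force at its end, in the units of the state.
- observe(): the state, without advancing time (a new reading comes with each control period).
- read_camera(name): name is "scene" or "side" or "wrist"; returns a dict with "img" (420x560x3 uint8, red, green, blue), "depth" (420x560 float32, m along the optical axis (not along the pixel's ray), 0 where there is no reading), "fx", "fy", "cx", "cy" (pixels), "dist_coeffs" ([k1, k2, p1, p2, k3] as OpenCV has them; the pictures are not rectified), "world_from_camera" (4x4, takes a point from camera to world coordinates). Camera axes: x right, y up, looking along -z (the intrinsics and any distortion apply to the point x, -y, -z); pixel columns grow to the right and rows downward; lengths in m; the calibration is good to about 2 mm. A picture is of the moment at which its call begins.
- hand_in(): hands the job in; it is judged then, once.
The state is a dict: "time": time; "qpos": joint angles; "qvel": joint speeds; "joint_efforts": joint torques, N m; "tool_pos": TCP position; "tool_rot": TCP orientation; "contact_force": force on the tool from outside, world axes, zero at the start; "torque": the same for the moment, N m; "opening": finger opening in m; "grip_force": force on a finger pad.
Only numpy, scipy, OpenCV 4.12 (cv2) and the standard library are available. Lean on these libraries where they do the work, as an engineer would, in place of code of your own. Each camera call takes 0.05 s, during which the arm holds its last target. There are 200 camera calls.

## Task

Fit up the lap joint in the blue jig: slide the dark scaled packer flat between the brass guides, under the overhanging flat bar, until it is fully home against the stop, then tuck the bright tab plate in on top of it, also fully home against the stop and square, without lifting or shifting the bar, which just lies there under its own weight. Finish while still holding: keep the tab plate pressed down flat on the packer with the gripper, with a firm push of about 10 N, ready for tacking, and do not let go. Leave the loose paint marker, bolt and nut round the jig alone.

Things in the scene. Friction and masses are not known exactly. Their poses are not given: they have to be found in the camera images.
- lap_jig: Blue jig bolted to the table, place and yaw vary. Origin on the table top under the stop face; +x is the tucking direction, away from the robot. Stop face at x = 0. In front (x < 0) the nest floor: flat, 10 mm above the table, 124 mm wide, reaching to x = -159 mm. Behind it a steel rail, x 0 to 84 mm, 300 mm wide in y, its top 14.5 mm above the nest floor
- nest_home (a point): Point on the nest floor (10 mm above the table), 50 mm in front of the stop face: a part that is home has the centre of its underside above this point, and its 100 mm length along the jig's x (this point's axes are the jig's)
- nest_mouth (a point): Point on the nest floor midway between the front ends of the two brass side guides, 49 mm in front of the stop. The guides stand 12.5 mm above the floor; from the stop to 39 mm before it they leave a slot 55 mm wide, then flare to 65 mm here. In front of this point both sides are free for the fingers
- lap_bar: Bright flat steel bar 100x300x8 mm, 1.9 kg, loose on the rail, its 300 mm length along the jig's y. One long edge overhangs the nest by 30 mm (jig x -30 to +70 mm); its underside is 14.5 mm above the nest floor. Two low heel stops stand 1.5 mm behind its rear edge. Origin at the centre of its underside
- packer: Dark (mill scale) steel coupon 50x100x6 mm, 0.24 kg, loose on the table left or right of the nest, its length within 30 degrees of the jig's x. Origin at the centre of its underside, own y along its length. Pinch its long edges (50 mm apart), some 20 mm behind its centre (the robot's end), so that the fingers stay clear of the guides when it is home
- tab_plate: Bright flat steel coupon 50x100x6 mm, about 0.24 kg, lying flat and loose on the table on the other side of the nest. Origin and axes like the packer's. On top of the packer it has 2.5 mm of air below the bar
- paint_marker: Loose grey paint marker with a red cap, 136x18x20 mm, lying on the table beside the left end of the bar, roughly along the jig's x; leave it alone
- bolt: Loose hex bolt, 71x28x24 mm, lying on the table beside the right end of the bar; leave it alone
- hex_nut: Loose hex nut, 28x24x13 mm, lying on the table just in front of the nest floor (jig x about -190 mm); leave it alone
There are look-alikes about, which are no part of the job. Of the things like the tab_plate, leave any that is green; of the rest the smaller one is meant.

How it is judged:
By the outcome, as a careful person would: the job done as asked, in the order asked, and still so for the second after the job is handed in, while the arm keeps its last pose, push and grip.
It also fails if it takes over 56 s, if anything falls off the work surface, if the arm or the gripper's body presses on something with over 40 N, if the wrist force passes 120 N, or if a joint passes its speed limit or range.

## Working session

There is one attempt and no reset: what is moved stays moved. The work goes in short steps, Python scripts to look and compute and a tool call to move; the robot and the scene stay as the last step left them, time stands still between calls to the robot, and variables do not carry over. Pictures are saved under pics/ and viewed, at most 10 in all, crops included, and the job is handed in when it is done.

Besides the shell and the picture viewer there is one more tool, called by a JSON object that holds its "name" and its "arguments". arm_command: Moves the arm, as the interface text tells. Its arguments: {"type":"object","properties":{"xyz":{"type":"array","items":{"type":"array","items":{"type":"number"}}},"spin":{"type":"array","items":{"type":"number"}},"jaw":{"type":"number"},"squeeze":{"type":"number"}},"required":["xyz","spin"]}

```bash
ls; mkdir -p pics; python3 - <<'E'
from cell import *
import cv2,numpy as np
print(observe())
for n in ("scene","side","wrist"):
    c=read_camera(n); np.savez(f"pics/{n}0.npz",**c)
    cv2.imwrite(f"pics/{n}0.png",c["img"][:,:,::-1])
    print(n,c["fx"],c["fy"],c["cx"],c["cy"],c["dist_coeffs"],np.round(c["world_from_camera"],3).tolist())
a=cv2.imread("pics/scene0.png");b=cv2.imread("pics/side0.png")
cv2.imwrite("pics/s0.png",cv2.resize(a,(800,600),interpolation=2)); cv2.imwrite("pics/d0.png",cv2.resize(b,(800,600),interpolation=2))
E
```

```text
pics
{'time': 0.0, 'qpos': array([-1.40303376e+00,  3.42688869e-01,  1.52505143e+00,  2.24069476e-05,
        1.27544013e+00, -1.45976625e-01]), 'qvel': array([0.00069195, 0.00176541, 0.00172797, 0.00010178, 0.001256  ,
       0.00025909]), 'joint_efforts': array([-1.54998645e-03, -4.31246603e+01, -2.44219869e+01,  7.15665333e-02,
        5.59677801e-02, -1.09340010e-04]), 'tool_pos': array([ 0.16203343, -0.49920492,  0.40405032]), 'tool_rot': array([-3.14002488e+00, -2.52154495e-04,  3.13732455e-01]), 'contact_force': array([-0.44718773,  0.70799875,  0.68697672]), 'torque': array([-0.03332714, -0.04209916, -0.01184248]), 'grip_force': 0.0, 'opening': 0.09147458612997178}
scene 508.6510155299464 508.6510155299464 279.89463181968705 211.68587779773154 [-0.12839171  0.          0.          0.          0.        ] [[0.776, 0.252, -0.578, -0.218], [-0.631, 0.317, -0.708, -1.063], [0.005, 0.915, 0.405, 0.586], [0.0, 0.0, 0.0, 1.0]]
side 448.436234839807 448.436234839807 278.790291840471 209.68492252095595 [0.01559018 0.         0.         0.         0.        ] [[0.953, 0.153, -0.262, 0.297], [-0.303, 0.516, -0.801, -0.941], [0.013, 0.843, 0.538, 0.594], [0.0, 0.0, 0.0, 1.0]]
wrist 305.16551932706966 305.16551932706966 280.8477924448831 212.56610509194914 [-0.04414856  0.          0.          0.          0.        ] [[0.308, 0.912, 0.272, 0.236], [-0.951, 0.296, 0.086, -0.475], [-0.002, -0.285, 0.959, 0.384], [0.0, 0.0, 0.0, 1.0]]
```

View pics/s0.png

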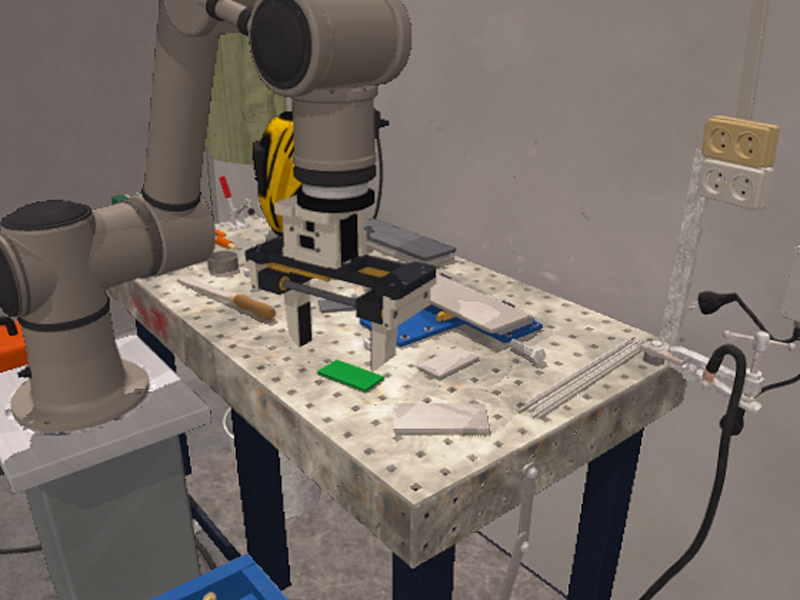

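View pics/d0.png

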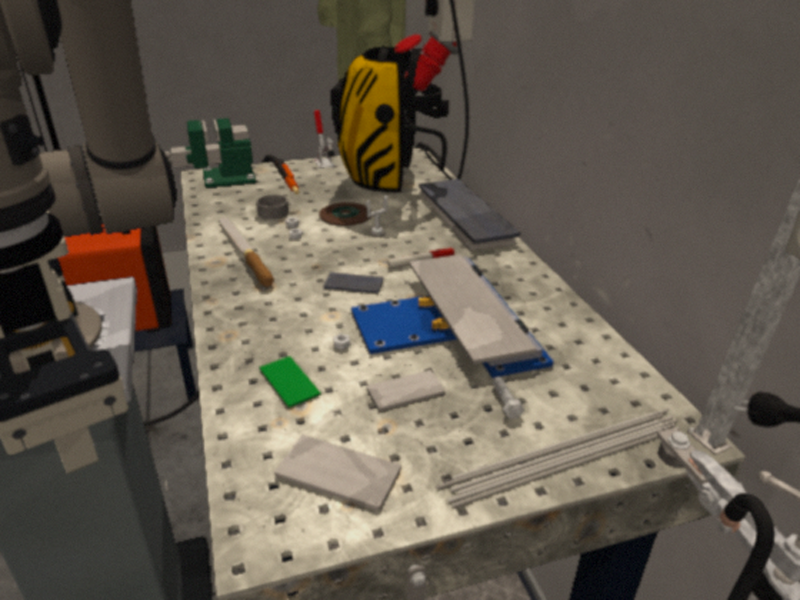

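The side view (800-px scale) shows three plates like the tab: green at (290,381), a small bright one at (407,388) and a larger bright one at (337,470). The small bright one fits, since green is excluded and the smaller of the rest is meant. The packer is the dark plate at (353,282), the blue jig is at (400,323), and the bar is at (475,305). I'll do a rough localisation first, then take wrist views.

```bash
cat > h.py <<'E'
import cv2,numpy as np
def K(c): return np.array([[c["fx"],0,c["cx"]],[0,c["fy"],c["cy"]],[0,0,1.]])
def ray(c,uv):
    p=cv2.undistortPoints(np.float64(uv).reshape(-1,1,2),K(c),np.float64(c["dist_coeffs"])).reshape(-1,2)
    d=np.c_[p[:,0],-p[:,1],-np.ones(len(p))]; T=np.array(c["world_from_camera"],float)
    return T[:3,3],d@T[:3,:3].T
def plane(c,uv,z):
    o,d=ray(c,uv); return o+d*((z-o[2])/d[:,2])[:,None]
def proj(c,P):
    T=np.linalg.inv(np.array(c["world_from_camera"],float)); q=np.float64(P).reshape(-1,3)@T[:3,:3].T+T[:3,3]
    q=q*[1,-1,-1]
    return cv2.projectPoints(q,np.zeros(3),np.zeros(3),K(c),np.float64(c["dist_coeffs"]))[0].reshape(-1,2)
def tri(c1,u1,c2,u2):
    o1,d1=ray(c1,u1);o2,d2=ray(c2,u2);out=[]
    for a,b in zip(d1,d2):
        s=np.linalg.lstsq(np.c_[a,-b],o2-o1,rcond=None)[0]; p,q=o1+s[0]*a,o2+s[1]*b
        out.append(np.r_[(p+q)/2,np.linalg.norm(p-q)])
    return np.array(out)
E
python3 - <<'E'
from h import *
c=dict(np.load("pics/side0.npz"))
pts={'packer':(353,282),'tab':(407,388),'big':(337,470),'jigfront':(358,307),'jigfrontR':(372,350),'guides':(432,312),'barFL':(413,265),'barFR':(478,360),'barBR':(537,352),'barBL':(465,255),'nut':(341,341),'bolt':(508,395),'marker':(430,257)}
for k,v in pts.items(): print(k,np.round(plane(c,np.array([v])*.7,.03 if 'bar' in k else .008)*1000).tolist())
E
```

```text
packer [[522.0, 11.0, 8.0]]
tab [[524.0, -290.0, 8.0]]
big [[396.0, -408.0, 8.0]]
jigfront [[510.0, -70.0, 8.0]]
jigfrontR [[501.0, -191.0, 8.0]]
guides [[624.0, -119.0, 8.0]]
barFL [[631.0, 2.0, 30.0]]
barFR [[632.0, -285.0, 30.0]]
barBR [[722.0, -292.0, 30.0]]
barBL [[735.0, 11.0, 30.0]]
nut [[461.0, -155.0, 8.0]]
bolt [[653.0, -344.0, 8.0]]
marker [[685.0, 59.0, 8.0]]
```

{"name": "arm_command", "arguments": {"xyz": [[33,36,0],[33,36,0],[33,36,0],[33,36,0],[33,36,0],[33,36,0],[33,36,0],[33,36,0],[33,36,0],[33,36,0],[0,0,0],[0,0,0]], "spin": [-2.2,-2.2,-2.2,-2.2,-2.2,-2.2,-2.2,-2.2,-2.2,-2.2,0,0]}}

```text
time: 1.35
tool_pos: [0.4924, -0.1384, 0.4042]
tool_rot: [3.142, 0.001, -0.067]
contact_force: [-0.2, -0.3, -0.3]
opening: 0.0921
grip_force: 0.0
```

```bash
python3 - <<'E'
from cell import *
import cv2,numpy as np
o=observe();print(o['time'],o['tool_pos'],o['tool_rot'],o['qpos'])
for n in ("wrist","scene"):
    c=read_camera(n); np.savez(f"pics/{n}1.npz",**c)
    cv2.imwrite(f"pics/{n}1.png",cv2.resize(c["img"][:,:,::-1],(800,600),interpolation=2))
E
```

```text
1.35 [ 0.49242283 -0.13838539  0.4042312 ] [ 3.14153195e+00  1.26593041e-03 -6.70566795e-02] [-4.23751089e-01  3.18056038e-01  1.56077108e+00 -5.23369608e-04
  1.26393062e+00  1.21426026e+00]
```

View pics/wrist1.png

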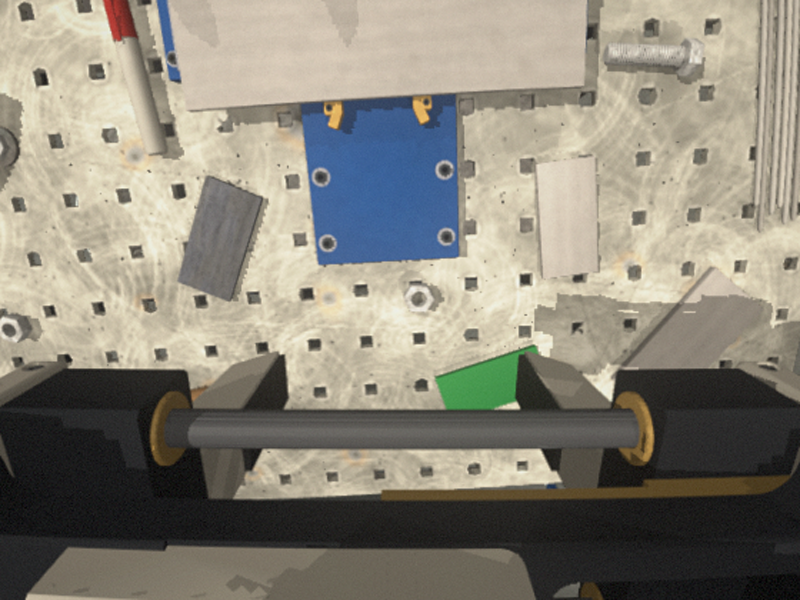

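The wrist view (800-px scale) shows the packer at (222,238), the small bright tab at (567,216), the larger bright plate at (705,315), and green at (490,380). The jig's front corners are at (317,264) and (459,257), the guides at (334,113) and (422,108), and the nut at (419,297).

```bash
cat >> h.py <<'E'
def rect(mask,near):
    m=cv2.morphologyEx(mask.astype(np.uint8),cv2.MORPH_OPEN,np.ones((3,3),np.uint8))
    m=cv2.morphologyEx(m,cv2.MORPH_CLOSE,np.ones((5,5),np.uint8))
    n,l,s,ce=cv2.connectedComponentsWithStats(m)
    i=l[int(near[1]),int(near[0])]
    if i==0: return None
    k=max(cv2.findContours((l==i).astype(np.uint8),cv2.RETR_EXTERNAL,cv2.CHAIN_APPROX_NONE)[0],key=len)
    return k[:,0,:].astype(float)
def fitrect(P):
    (x,y),(w,h),a=cv2.minAreaRect((P[:,:2]*1000).astype(np.float32))
    if w<h: w,h,a=h,w,a+90
    return np.round([x,y,w,h,(a+90)%180-90],1)
E
python3 - <<'E'
from h import *
c=dict(np.load("pics/wrist1.npz")); im=c["img"]; hsv=cv2.cvtColor(im,cv2.COLOR_RGB2HSV)
for n,p in dict(packer=(222,238),tab=(567,216),tabedge=(545,216),big=(690,315),table=(500,250),table2=(640,190),jig=(380,190),guide=(334,113),bar=(400,50)).items():
    x,y=int(p[0]*.7),int(p[1]*.7); print(n,hsv[y-2:y+3,x-2:x+3].reshape(-1,3).mean(0).round(),hsv[y-2:y+3,x-2:x+3].reshape(-1,3).std(0).round(),c["depth"][y,x])
H,S,V=cv2.split(hsv)
for n,m,p,z in(("packer",V<110,(222,238),.006),("tab",(S<32)&(V>120),(567,216),.006),("jig",(H>100)&(H<125)&(S>130),(390,130),.01)):
    k=rect(m,np.array(p)*.7)
    if k is None: print(n,None);continue
    print(n,len(k),fitrect(plane(c,k,z)),cv2.minAreaRect(k.astype(np.float32)))
# depth -> z map
v,u=np.mgrid[0:420,0:560]; o,d=ray(c,np.c_[u.ravel(),v.ravel()])
z=(o[2]+d[:,2]*c["depth"].ravel()).reshape(420,560)
for n,p in dict(packer=(222,238),tab=(567,216),table=(500,300),jig=(380,190),bar=(400,50)).items():
    x,y=int(p[0]*.7),int(p[1]*.7); print(n,np.median(z[y-6:y+7,x-6:x+7])*1000)
E
```

```text
packer [ 18.  13. 122.] [33.  3.  2.] 0.37633014
tab [ 18.  37. 219.] [1. 1. 1.] 0.37119254
tabedge [ 19.  34. 223.] [1. 1. 2.] 0.37217024
big [ 18.  38. 157.] [ 2.  2. 26.] 0.39674008
table [ 23.  38. 226.] [1. 2. 3.] 0.38582402
table2 [ 21.  43. 200.] [1. 1. 6.] 0.37199563
jig [108. 157. 155.] [0. 3. 2.] 0.36291292
guide [ 19. 139. 216.] [ 1.  8. 21.] 0.3324099
bar [ 17.  37. 204.] [1. 2. 2.] 0.3125502
packer None
tab None
jig 540 [ 560.3 -127.2  122.5  121.2   -0.6] ((267.92242431640625, 128.68104553222656), (106.22814178466797, 105.46475219726562), 86.633544921875)
packer 5.631541170986631
tab 5.6354501466833735
table -0.9737650447169677
jig 9.620051373883554
bar 32.157827699093644
```

```bash
cat >> h.py <<'E'
def zmap(c):
    v,u=np.mgrid[0:420,0:560]; o,d=ray(c,np.c_[u.ravel(),v.ravel()])
    return (o[2]+d[:,2]*c["depth"].ravel()).reshape(420,560)
def line(P):
    vx,vy,x,y=cv2.fitLine((P[:,:2]*1000).astype(np.float32),cv2.DIST_HUBER,0,.01,.01).ravel()
    return np.array([x,y]),np.array([vx,vy])
def analyse(c,pk,tb,jg):
    hsv=cv2.cvtColor(c["img"],cv2.COLOR_RGB2HSV);H,S,V=[a.astype(int) for a in cv2.split(hsv)]; z=zmap(c); up=(z>.0025)&(z<.009)
    for n,m,p in(("packer",(S<25)&(V<170),pk),("tab",(H<20.5)&(S<50)&(V>150)&(z<.009),tb),("packerZ",up,pk),("tabZ",up,tb)):
        k=None if p is None else rect(m,np.array(p)*.7)
        print(n,None if k is None else fitrect(plane(c,k,.006)))
    if jg is None: return
    k=rect((H>100)&(H<125)&(S>110),np.array(jg)*.7); P=plane(c,k,.010)
    xm,xM,ym,yM=P[:,0].min(),P[:,0].max(),P[:,1].min(),P[:,1].max()
    inx=(P[:,0]>xm+.015)&(P[:,0]<xm+.10)
    for n,s in(("front",(P[:,0]<xm+.012)&(P[:,1]>ym+.015)&(P[:,1]<yM-.015)),("left",inx&(P[:,1]>yM-.02)),("right",inx&(P[:,1]<ym+.02))):
        if s.sum()>10:
            q,d=line(P[s]); print(n,s.sum(),np.round(q,1),np.round(np.degrees(np.arctan2(d[1],d[0])),2),P[s].shape)
    # guides
    g=((H>12)&(H<28)&(S>110)&(V>110)).astype(np.uint8); nn,l,st,ce=cv2.connectedComponentsWithStats(g)
    for i in range(1,nn):
        if st[i,4]>25: print("guide",st[i].tolist(),(plane(c,ce[i:i+1],.0225)*1000).round(1).tolist())
    # bar front edge: lowest row per column with z>25mm
    b=(z>.026)&(z<.045); b[:, :]&=(V>100)&(S<60)
    cols=[u for u in range(0,560,4) if b[:,u].any()]
    q=[]
    for u in cols:
        r=np.where(b[:250,u])[0]
        if len(r)>15: q.append((u,r.max()))
    if len(q)>10:
        B=plane(c,np.array(q),.0325); l0,d=line(B); print("bar edge",len(q),l0.round(1),np.degrees(np.arctan2(d[1],d[0])).round(2))
E
python3 - <<'E'
from h import *
c=dict(np.load("pics/wrist1.npz")); analyse(c,(222,238),(567,216),(390,130))
E
```

```text
packer [525.7  20.6  99.4  50.5 -26.5]
tab [ 523.4 -282.6  100.9   53.4    3.1]
packerZ [525.8  20.7 100.5  50.7 -26.4]
tabZ [ 523.8 -283.6   99.8   50.5    4.3]
front 76 [ 499.5 -125.5] 89.24 (76, 3)
left 111 [563.1 -68.9] 2.13 (111, 3)
right 118 [ 561.2 -185.9] -2.87 (118, 3)
guide [289, 67, 13, 20, 172] [[617.6, -161.6, 22.5]]
guide [227, 71, 13, 19, 166] [[618.6, -94.5, 22.5]]
guide [134, 272, 10, 8, 39] [[388.4, 61.5, 22.5]]
guide [432, 275, 26, 48, 525] [[326.1, -355.3, 22.5]]
guide [106, 284, 6, 34, 83] [[350.9, 111.6, 22.5]]
bar edge 72 [ 626.2 -134.6] 89.27
```

```bash
python3 - <<'E'
from h import *
c=dict(np.load("pics/wrist1.npz"))
for k,cc in(("jig FL FR BL BR",[(317,264),(459,257),(304,103),(457,98)]),): print(k,(plane(c,np.array(cc)*.7,.01)*1000).round(1).tolist())
print("bar corners",(plane(c,np.array([(190,108),(585,86)])*.7,.0325)*1000).round(1).tolist())
im=c["img"][50:200,190:350,::-1]; im2=c["img"][100:205,360:440,::-1]; 
cv2.imwrite("pics/crop1.png",np.hstack([cv2.resize(im,(480,450),interpolation=2),cv2.resize(im2,(320,450),interpolation=2)]))
E
```

```text
jig FL FR BL BR [[499.3, -64.6, 10.0], [497.1, -188.4, 10.0], [629.6, -69.7, 10.0], [624.9, -191.0, 10.0]]
bar corners [[629.6, 12.7, 32.5], [624.5, -283.8, 32.5]]
```

View pics/crop1.png

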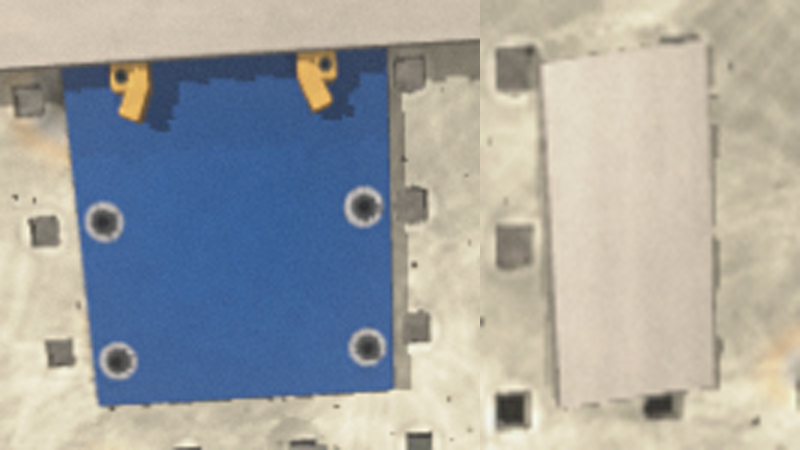

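The crop confirms it: the right part is the small bright 50x100 coupon, not green, at crop pixel (630,225). The jig yaw comes out at about -1.1°. I'll go above the packer first.

{"name": "arm_command", "arguments": {"xyz": [[2.6,28,-25.7],[2.6,28,-25.7],[2.6,28,-25.7],[2.6,28,-25.7],[2.6,28,-25.7],[2.6,28,-25.7],[0,0,0],[0,0,0]], "spin": [-3.8,-3.8,-3.8,-3.8,-3.8,-3.8,0,0]}}

```text
time: 2.25
tool_pos: [0.5075, 0.0276, 0.2504]
tool_rot: [3.141, 0.001, -0.468]
contact_force: [-0.7, -1.0, 0.3]
opening: 0.092
grip_force: 0.0
```

```bash
python3 - <<'E'
from cell import *
from h import *
o=observe();print(o['time'],(o['tool_pos']*1000).round(1),np.degrees(o['tool_rot']).round(2))
c=read_camera("wrist"); np.savez("pics/wrist2.npz",**c)
pr=proj(c,[[.5258,.0206,.006],[.560,-.129,.01]]);print(pr/.7)
analyse(c,pr[0]/.7,None,pr[1]/.7 if 0<pr[1,0]<560 and 0<pr[1,1]<420 else None)
cv2.imwrite("pics/w2.png",c["img"][:,:,::-1])
E
```

```text
2.25 [507.5  27.6 250.4] [ 1.7996e+02  4.0000e-02 -2.6800e+01]
[[398.17028816 287.34409201]
 [649.25587197  87.59869525]]
packer [525.4  21.   98.5  49.2 -26.8]
tab None
packerZ [525.8  21.3  99.5  49.8 -26.2]
tabZ None
front 125 [ 499.1 -129.8] 89.34 (125, 3)
left 116 [556.9 -64.3] -0.59 (116, 3)
right 190 [ 548.6 -185.7] 1.02 (190, 3)
guide [371, 0, 17, 15, 193] [[611.1, -90.4, 22.5]]
guide [448, 282, 9, 38, 112] [[395.7, -68.6, 22.5]]
guide [106, 299, 3, 17, 37] [[514.2, 180.5, 22.5]]
bar edge 28 [627.3 -14.8] 85.89
```

View pics/w2.png

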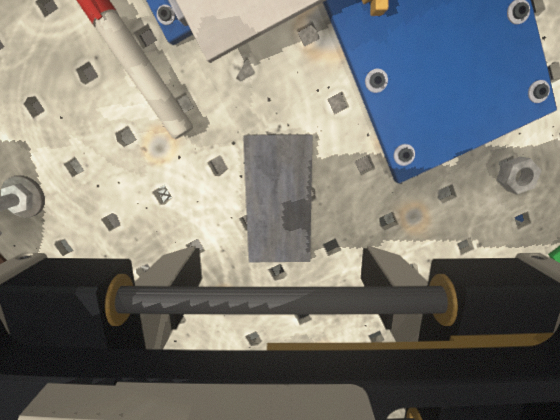

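The packer lies square between the open fingers, centred at (279,198). The two views agree to under 1 mm on the 6 mm plane. I'll descend and grip.

{"name": "arm_command", "arguments": {"xyz": [[0.3,2.4,-20],[0,0,-25],[0,0,-20],[0,0,-5.5],[0,0,0]], "spin": [0.3,0,0,0,0]}}

```text
time: 2.8
tool_pos: [0.5082, 0.0299, 0.1804]
tool_rot: [3.141, -0.0, -0.464]
contact_force: [0.1, 0.4, 0.0]
opening: 0.0921
grip_force: 0.0
```

{"name": "arm_command", "arguments": {"xyz": [[0,0,0],[0,0,0],[0,0,0],[0,0,0],[0,0,0],[0,0,0]], "spin": [0,0,0,0,0,0], "jaw": -1, "squeeze": 45}}

```text
time: 3.4
tool_pos: [0.5079, 0.031, 0.1802]
tool_rot: [3.141, 0.0, -0.463]
contact_force: [-1.1, -0.6, 2.5]
opening: 0.0489
grip_force: 45.1
```

{"name": "arm_command", "arguments": {"xyz": [[0,0,15],[0,0,30],[2.4,-26.2,0],[2.4,-26.2,0],[2.4,-26.2,0],[2.4,-26.2,0],[2.4,-26.2,0],[2.4,-26.2,0],[0,0,0],[0,0,0],[0,0,0]], "spin": [0,0,4.2,4.2,4.2,4.2,4.2,4.3,0,0,0]}}

```text
time: 4.5
tool_pos: [0.5221, -0.1253, 0.2247]
tool_rot: [-3.141, 0.001, -0.022]
contact_force: [-0.2, -0.5, -3.2]
opening: 0.0487
grip_force: 45.0
```

```bash
python3 - <<'E'
from cell import *
from h import *
o=observe();print(o['time'],(o['tool_pos']*1000).round(1),np.degrees(o['tool_rot']).round(2),o['opening'],o['grip_force'])
c=read_camera("wrist"); np.savez("pics/wrist3.npz",**c)
cv2.imwrite("pics/w3.png",cv2.resize(c["img"][:,:,::-1],(800,600),interpolation=2))
E
```

```text
4.5 [ 522.1 -125.3  224.7] [-1.7996e+02  7.0000e-02 -1.2300e+00] 0.04870032949225659 44.989449977874756
```

View pics/w3.png

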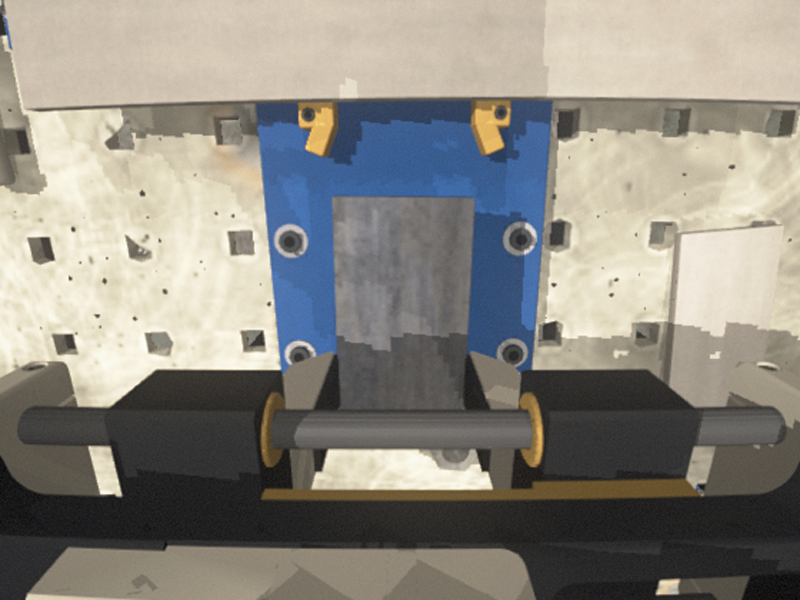

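The packer is held flat and nearly square, its front edge at row 197 between columns 332 and 474. The guides' inner faces are at about columns 333 and 472. The bar edge runs along row 100-108. Next I'll measure the lateral offset.

```bash
python3 - <<'E'
from h import *
c=dict(np.load("pics/wrist3.npz"));hsv=cv2.cvtColor(c["img"],cv2.COLOR_RGB2HSV);H,S,V=[a.astype(int) for a in cv2.split(hsv)]
g=((H>12)&(H<28)&(S>110)&(V>90))
for r in range(72,110,3):
    L=np.where(g[r,190:260])[0]+190; R=np.where(g[r,310:370])[0]+310
    if len(L) and len(R):
        P=plane(c,[(L.max()+.5,r),(R.min()-.5,r)],.0225)*1000; print(r,L.max(),R.min(),P[:,:2].round(1).tolist(),"mid",P[:,1].mean().round(1),"w",(P[0,1]-P[1,1]).round(1))
z=.0505
pk=(S<60)&~((H>95)&(H<130)&(S>60))
b=((H>98)&(H<125)&(S>90))
pts=[]
for r in range(145,235,8):
    # packer edges: blue->nonblue going outwards from centre col 282
    row=b[r]; l=282-np.argmax(row[282::-1]); rr=282+np.argmax(row[282:])
    P=plane(c,[(l+.5,r),(rr-.5,r)],z)*1000; pts.append(P); print(r,l,rr,P[:,:2].round(1).tolist())
for i in(0,1): 
    q,d=line(np.array([p[i] for p in pts])/1000); print("edge",q.round(1),np.degrees(np.arctan2(d[1],d[0])).round(2))
fe=[(u,next(r for r in range(110,160) if not b[r,u] )) for u in range(240,325,4)]
fe=[f for f in fe if f[1]>125]
q,d=line(plane(c,np.array(fe)-[0,.5],z));print("front",q.round(1),np.degrees(np.arctan2(d[1],d[0])).round(2))
pr=proj(c,[[.560,-.129,.01]])
analyse(c,None,None,(380,160))
E
```

```text
72 234 331 [[626.7, -101.6], [625.5, -154.5]] mid -128.0 w 52.9
75 234 331 [[625.1, -101.5], [624.0, -154.5]] mid -128.0 w 53.0
78 234 330 [[623.6, -101.4], [622.4, -154.0]] mid -127.7 w 52.6
81 234 330 [[622.0, -101.3], [620.9, -154.0]] mid -127.7 w 52.7
84 235 330 [[620.4, -101.8], [619.3, -154.0]] mid -127.9 w 52.3
87 235 330 [[618.9, -101.7], [617.7, -154.1]] mid -127.9 w 52.4
90 233 331 [[617.3, -100.5], [616.1, -154.7]] mid -127.6 w 54.2
93 232 332 [[615.8, -99.8], [614.5, -155.2]] mid -127.5 w 55.4
96 230 333 [[614.2, -98.6], [612.9, -155.8]] mid -127.2 w 57.3
99 230 334 [[612.6, -98.5], [611.3, -156.4]] mid -127.5 w 58.0
102 230 335 [[611.0, -98.4], [609.7, -157.0]] mid -127.7 w 58.7
105 229 336 [[609.4, -97.7], [608.1, -157.6]] mid -127.7 w 59.9
145 231 332 [[589.0, -101.9], [587.9, -151.4]]
153 232 332 [[585.1, -102.2], [584.0, -151.5]]
161 232 332 [[581.1, -101.9], [580.1, -151.5]]
169 232 331 [[577.1, -101.7], [576.0, -151.1]]
177 233 331 [[573.0, -101.9], [572.0, -151.2]]
185 233 330 [[568.9, -101.6], [567.8, -150.8]]
193 233 330 [[564.7, -101.4], [563.6, -150.9]]
201 233 330 [[560.4, -101.1], [559.4, -151.0]]
209 233 329 [[556.1, -100.8], [555.0, -150.6]]
217 234 329 [[551.7, -101.0], [550.6, -150.7]]
225 234 328 [[547.3, -100.7], [546.2, -150.2]]
233 234 328 [[542.7, -100.4], [541.6, -150.3]]
edge [ 567.7 -101.4] -2.0
edge [ 563.3 -150.9] -1.52
front [ 592.5 -121.9] 87.86
packer None
tab None
packerZ None
tabZ None
front 33 [ 517.1 -139.6] 88.72 (33, 3)
left 151 [566.4 -66.9] -0.6 (151, 3)
right 147 [ 571.1 -188. ] -0.84 (147, 3)
guide [330, 71, 27, 37, 701] [[617.3, -161.0, 22.5]]
guide [209, 72, 25, 37, 623] [[618.7, -94.4, 22.5]]
guide [363, 275, 17, 52, 456] [[480.8, -187.1, 22.5]]
guide [183, 276, 8, 49, 162] [[483.7, -58.5, 22.5]]
guide [256, 343, 77, 6, 225] [[444.2, -131.4, 22.5]]
bar edge 138 [ 625.9 -149.2] 89.15
```

{"name": "arm_command", "arguments": {"xyz": [[0,-1.5,-10],[0,0,-15],[0,0,-7],[0,0,-1],[0,0,0],[0,0,0]], "spin": [0.8,0,0,0,0,0]}}

```text
time: 5.15
tool_pos: [0.5226, -0.1276, 0.1924]
tool_rot: [3.141, -0.001, -0.007]
contact_force: [0.0, 0.1, -3.0]
opening: 0.0489
grip_force: 45.0
```

{"name": "arm_command", "arguments": {"xyz": [[0,0,-0.5],[0,0,-0.5],[0,0,0]], "spin": [0,0,0]}}

```text
time: 5.45
tool_pos: [0.5224, -0.1277, 0.1912]
tool_rot: [3.141, -0.0, -0.007]
contact_force: [0.9, 0.6, -2.7]
opening: 0.0484
grip_force: 45.0
```

{"name": "arm_command", "arguments": {"xyz": [[0,0.4,-0.5],[0,0.4,-0.5],[0,0,0],[0,0,0]], "spin": [-0.2,0,0,0]}}

```text
time: 5.85
tool_pos: [0.5224, -0.127, 0.1902]
tool_rot: [3.141, -0.0, -0.011]
contact_force: [-0.5, -0.4, -1.2]
opening: 0.0488
grip_force: 45.0
```

```bash
cat > lk.py <<'E'
import sys
from cell import *
from h import *
o=observe();print(o['time'],(o['tool_pos']*1000).round(1),np.degrees(o['tool_rot']).round(2),o['contact_force'].round(1),o['torque'].round(2))
c=read_camera("wrist"); np.savez(f"pics/{sys.argv[1]}.npz",**c)
cv2.imwrite(f"pics/{sys.argv[1]}.png",cv2.resize(c["img"][:,:,::-1],(800,600),interpolation=2))
zp=float(sys.argv[2])
hsv=cv2.cvtColor(c["img"],cv2.COLOR_RGB2HSV);H,S,V=[a.astype(int) for a in cv2.split(hsv)]
g=((H>12)&(H<28)&(S>110)&(V>90))
m=[]
for r in range(40,130,2):
    L=np.where(g[r,180:270])[0]+180; R=np.where(g[r,300:380])[0]+300
    if len(L) and len(R): P=plane(c,[(L.max()+.5,r),(R.min()-.5,r)],.0225)*1000; m.append([P[:,0].mean(),P[:,1].mean(),P[0,1]-P[1,1]])
m=np.array(m)
if len(m): print("guide rows x,mid,w",m[::4].round(1).tolist(),"mean mid",m[:,1].mean().round(2))
b=((H>98)&(H<125)&(S>90)); pts=[]
for r in range(100,240,3):
    row=b[r]; l=282-np.argmax(row[282::-1]); rr=282+np.argmax(row[282:])
    if 200<l<255 and 305<rr<365: pts.append(plane(c,[(l+.5,r),(rr-.5,r)],zp)*1000)
for i in(0,1):
    q,d=line(np.array([p[i] for p in pts])/1000); print("edge",q.round(1),np.degrees(np.arctan2(d[1],d[0])).round(2))
E
python3 lk.py w4 .016
```

```text
5.85 [ 522.4 -127.   190.2] [ 1.7998e+02 -2.0000e-02 -6.2000e-01] [-0.5 -0.4 -1.2] [-0.18  0.09 -0.06]
guide rows x,mid,w [[626.8, -128.4, 54.6], [623.5, -128.1, 51.7], [620.1, -127.8, 51.6], [616.7, -127.8, 51.9], [613.3, -127.8, 55.0], [609.9, -127.7, 58.1]] mean mid -127.92
edge [ 572.8 -102.7] -1.24
edge [ 566.5 -152.5] -1.11
```

{"name": "arm_command", "arguments": {"xyz": [[3,0.5,0.2],[6,-0.1,0],[6,-0.1,0],[6,-0.1,0],[6,-0.1,0],[5,-0.1,0],[5,-0.1,0],[4,0,0],[0,0,0]], "spin": [0.2,0,0,0,0,0,0,0,0]}}

```text
time: 6.8
tool_pos: [0.5641, -0.127, 0.1902]
tool_rot: [3.141, -0.001, -0.007]
contact_force: [0.1, -0.7, -0.8]
opening: 0.0489
grip_force: 45.0
```

{"name": "arm_command", "arguments": {"xyz": [[4,-0.1,0],[4,0,0],[4,-0.1,0],[4,-0.1,0],[2,0,0],[0,0,0]], "spin": [0,0,0,0,0,0]}}

```text
time: 7.4
tool_pos: [0.5818, -0.1273, 0.1902]
tool_rot: [3.141, -0.001, -0.007]
contact_force: [0.0, 0.1, -1.5]
opening: 0.0486
grip_force: 45.0
```

No contact with the guides. Now I'll creep to the stop.

{"name": "arm_command", "arguments": {"xyz": [[1,0,0],[1,0,0],[1,0,0],[1,0,0],[0,0,0]], "spin": [0,0,0,0,0]}}

```text
time: 7.9
tool_pos: [0.5855, -0.1273, 0.1903]
tool_rot: [3.141, -0.0, -0.007]
contact_force: [0.0, -0.1, -0.5]
opening: 0.0489
grip_force: 45.0
```

{"name": "arm_command", "arguments": {"xyz": [[0.7,0,0],[0.7,0,0],[0,0,0]], "spin": [0,0,0]}}

```text
time: 8.2
tool_pos: [0.5865, -0.1273, 0.1902]
tool_rot: [-3.142, 0.001, -0.007]
contact_force: [-4.5, -0.8, 1.6]
opening: 0.0488
grip_force: 45.0
```

{"name": "arm_command", "arguments": {"xyz": [[0.6,0,0],[0.6,0,0],[0,0,0]], "spin": [0,0,0]}}

```text
time: 8.5
tool_pos: [0.587, -0.1273, 0.1902]
tool_rot: [-3.141, 0.004, -0.007]
contact_force: [-8.2, 0.6, 4.8]
opening: 0.0489
grip_force: 45.0
```

```bash
python3 lk.py w5 .016
```

```text
8.5 [ 587.  -127.3  190.2] [-179.98    0.21   -0.41] [-8.2  0.6  4.8] [-0.16  1.38 -0.03]
edge [ 611.7 -102.1] -0.27
edge [ 611.3 -152.5] -1.88
```

View pics/w5.png

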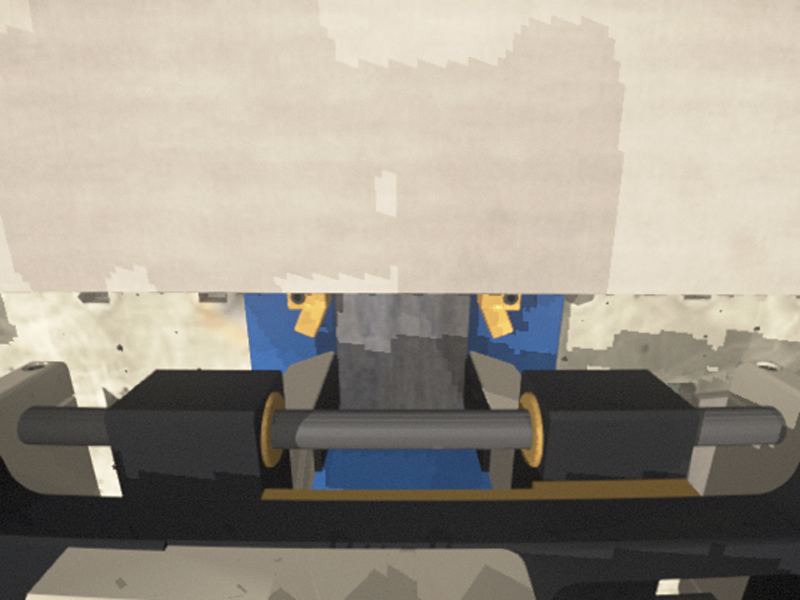

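The packer is under the bar, centred between the guides at (310,312) and (497,312), and against the stop at 8 N. I'll release, lift and go to the tab.

{"name": "arm_command", "arguments": {"xyz": [[0,0,0],[0,0,0],[0,0,0],[0,0,0],[0,0,0]], "spin": [0,0,0,0,0], "jaw": 1}}

```text
time: 9.05
tool_pos: [0.5881, -0.1272, 0.1903]
tool_rot: [3.141, -0.0, -0.007]
contact_force: [-0.3, -0.1, 0.4]
opening: 0.0844
grip_force: 0.0
```

{"name": "arm_command", "arguments": {"xyz": [[0,0,10],[0,0,25],[0,0,25],[-17,-31,0],[-17,-31,0],[-17,-31,0],[-17,-32,0],[-16,-32,0],[0,0,0],[0,0,0]], "spin": [0,0,0,0.9,0.9,0.9,0.9,0.8,0,0]}}

```text
time: 10.05
tool_pos: [0.5037, -0.2848, 0.2509]
tool_rot: [3.141, -0.001, 0.067]
contact_force: [0.2, -0.5, 0.2]
opening: 0.0919
grip_force: 0.0
```

```bash
python3 - <<'E'
from cell import *
from h import *
o=observe();print(o['time'],(o['tool_pos']*1000).round(1),np.degrees(o['tool_rot']).round(2))
c=read_camera("wrist"); np.savez("pics/wrist6.npz",**c)
pr=proj(c,[[.5236,-.2832,.006]]);print(pr)
analyse(c,None,pr[0]/.7,None)
cv2.imwrite("pics/w6.png",c["img"][:,:,::-1])
E
```

```text
10.05 [ 503.7 -284.8  250.9] [ 1.7998e+02 -4.0000e-02  3.8600e+00]
[[280.86035159 201.2348336 ]]
packer None
tab [ 523.3 -283.9  100.3   50.6    4.4]
packerZ None
tabZ [ 523.6 -283.8   99.8   49.8    4.4]
```

View pics/w6.png

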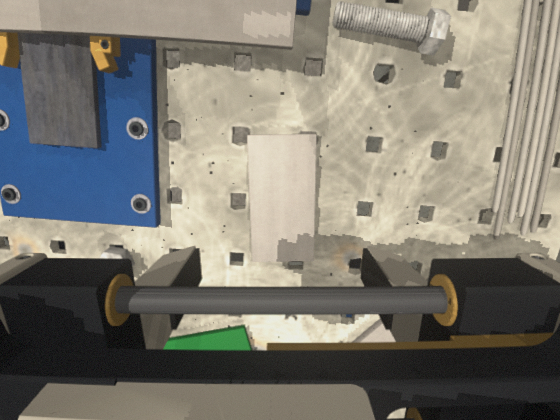

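The tab is centred at (281,198) between the fingers, with the same pose from both heights. The packer at (63,95) still sits squarely under the bar. I'll grip the tab.

{"name": "arm_command", "arguments": {"xyz": [[0,-0.5,-20],[0,0,-25],[0,0,-20],[0,0,-5.7],[0,0,0]], "spin": [0.5,0,0,0,0]}}

```text
time: 10.6
tool_pos: [0.5045, -0.2834, 0.1796]
tool_rot: [-3.141, 0.001, 0.08]
contact_force: [-0.2, 0.3, 0.4]
opening: 0.0916
grip_force: 0.0
```

{"name": "arm_command", "arguments": {"xyz": [[0,0,0],[0,0,0],[0,0,0],[0,0,0],[0,0,0],[0,0,0]], "spin": [0,0,0,0,0,0], "jaw": -1, "squeeze": 45}}

```text
time: 11.2
tool_pos: [0.504, -0.2849, 0.1797]
tool_rot: [3.141, -0.0, 0.078]
contact_force: [-0.4, 0.3, 1.0]
opening: 0.0489
grip_force: 45.1
```

{"name": "arm_command", "arguments": {"xyz": [[0,0,15],[0,0,30],[6.3,26.4,0],[6.3,26.4,0],[6.3,26.4,0],[6.3,26.4,0],[6.3,26.4,0],[6.3,26.4,0],[0,0,0],[0,0,0],[0,0,0]], "spin": [0,0,-0.9,-0.9,-0.9,-0.9,-0.9,-0.9,0,0,0]}}

```text
time: 12.3
tool_pos: [0.5416, -0.127, 0.2244]
tool_rot: [3.141, 0.0, -0.016]
contact_force: [-0.1, 0.1, -2.3]
opening: 0.0495
grip_force: 45.0
```

```bash
python3 lk.py w7 .0511; python3 - <<'E'
from h import *
c=dict(np.load("pics/w7.npz"));z=zmap(c);m=(z>.04)&(z<.06);m[260:]=0
k=rect(m,(282,200));P=plane(c,k,.051)
print((P.min(0)*1000).round(1),(P.max(0)*1000).round(1),np.median(z[190:210,272:292])*1000)
E
```

```text
12.3 [ 541.6 -127.   224.4] [ 1.7999e+02  2.0000e-02 -9.4000e-01] [-0.1  0.1 -2.3] [ 0.04  0.04 -0.02]
guide rows x,mid,w [[625.7, -128.4, 53.3], [621.4, -127.8, 52.5], [617.0, -127.4, 54.6]] mean mid -127.82
edge [ 588.1 -102.7] -1.57
edge [ 586.9 -152.7] -0.58
[ 546.5 -166.3   51. ] [611.5 -86.8  51. ] 49.91515697065153
```

View pics/w7.png

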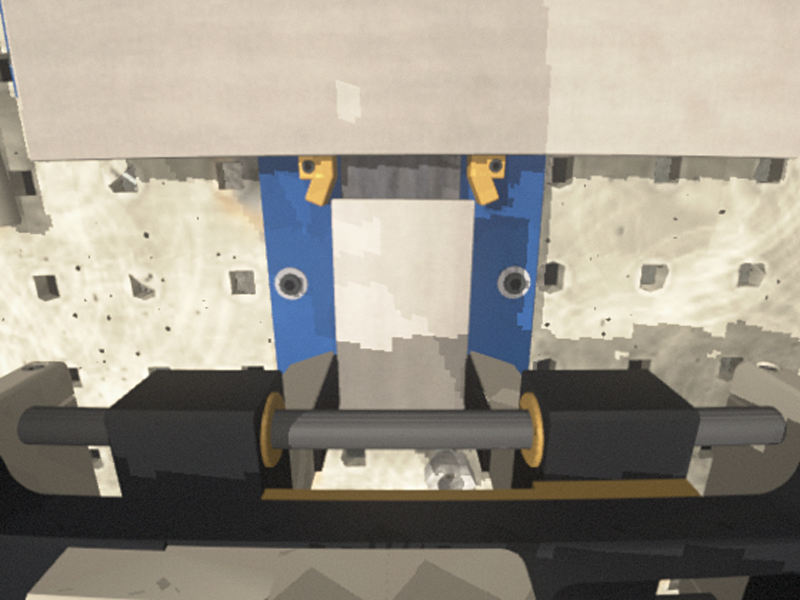

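The tab is held square, its front edge at row 200, columns 332-473. It is centred over the packer, visible at (400,175), and still in front of the bar edge at row 157. I'll lower it.

{"name": "arm_command", "arguments": {"xyz": [[0,0.3,-10],[0,0,-12],[0,0,-5.4],[0,0,0],[0,0,0]], "spin": [0,0,0,0,0]}}

```text
time: 12.85
tool_pos: [0.5418, -0.1261, 0.1968]
tool_rot: [-3.141, 0.0, -0.016]
contact_force: [0.3, 0.8, -2.2]
opening: 0.0488
grip_force: 45.0
```

{"name": "arm_command", "arguments": {"xyz": [[0,0,-0.4],[0,0,-0.4],[0,0,0],[0,0,0]], "spin": [0,0,0,0]}}

```text
time: 13.25
tool_pos: [0.5418, -0.126, 0.1964]
tool_rot: [3.141, -0.0, -0.016]
contact_force: [-0.3, 0.0, -1.6]
opening: 0.0488
grip_force: 45.0
```

{"name": "arm_command", "arguments": {"xyz": [[3,-0.7,-0.1],[5,-0.1,0],[5,-0.1,0],[5,-0.1,0],[5,-0.1,0],[5,-0.1,0],[5,-0.1,0],[3,0,0],[0,0,0]], "spin": [0,0,0,0,0,0,0,0,0]}}

```text
time: 14.15
tool_pos: [0.5782, -0.1273, 0.1962]
tool_rot: [3.141, -0.0, -0.016]
contact_force: [-0.0, -0.1, -2.5]
opening: 0.0488
grip_force: 45.0
```

{"name": "arm_command", "arguments": {"xyz": [[2,0,0],[1.5,0,0],[1,0,0],[1,0,0],[0,0,0]], "spin": [0,0,0,0,0]}}

```text
time: 14.65
tool_pos: [0.5834, -0.1274, 0.1963]
tool_rot: [3.141, -0.0, -0.016]
contact_force: [-0.7, -0.6, -2.4]
opening: 0.0487
grip_force: 45.0
```

{"name": "arm_command", "arguments": {"xyz": [[1,0,0],[1,0,0],[0.5,0,0],[0,0,0]], "spin": [0,0,0,0]}}

```text
time: 15.05
tool_pos: [0.5859, -0.1274, 0.1963]
tool_rot: [3.141, -0.0, -0.016]
contact_force: [0.1, 0.8, -1.7]
opening: 0.0489
grip_force: 45.0
```

{"name": "arm_command", "arguments": {"xyz": [[0.6,0,0],[0.6,0,0],[0,0,0]], "spin": [0,0,0]}}

```text
time: 15.35
tool_pos: [0.587, -0.1274, 0.1962]
tool_rot: [3.142, 0.0, -0.016]
contact_force: [-0.3, 0.1, -1.4]
opening: 0.0485
grip_force: 45.0
```

{"name": "arm_command", "arguments": {"xyz": [[0.5,0,0],[0.5,0,0],[0,0,0]], "spin": [0,0,0]}}

```text
time: 15.65
tool_pos: [0.5874, -0.1274, 0.1959]
tool_rot: [-3.141, 0.002, -0.016]
contact_force: [-3.7, -0.8, -2.0]
opening: 0.0491
grip_force: 45.0
```

{"name": "arm_command", "arguments": {"xyz": [[0.5,0,0],[0,0,0]], "spin": [0,0]}}

```text
time: 15.85
tool_pos: [0.5877, -0.1274, 0.1958]
tool_rot: [-3.141, 0.003, -0.016]
contact_force: [-6.0, -1.5, -1.6]
opening: 0.0492
grip_force: 45.0
```

{"name": "arm_command", "arguments": {"xyz": [[0,0,-0.3],[0,0,-0.3],[0,0,0]], "spin": [0,0,0]}}

```text
time: 16.15
tool_pos: [0.5876, -0.1274, 0.1956]
tool_rot: [-3.141, 0.003, -0.016]
contact_force: [-7.5, -1.0, 2.2]
opening: 0.0492
grip_force: 45.0
```

{"name": "arm_command", "arguments": {"xyz": [[0,0,-0.3],[0,0,0],[0,0,0]], "spin": [0,0,0]}}

```text
time: 16.45
tool_pos: [0.5876, -0.1274, 0.1956]
tool_rot: [-3.141, 0.003, -0.016]
contact_force: [-7.8, -1.0, 3.1]
opening: 0.0488
grip_force: 45.0
```

{"name": "arm_command", "arguments": {"xyz": [[0,0,-0.3],[0,0,-0.3],[0,0,0],[0,0,0]], "spin": [0,0,0,0]}}

```text
time: 16.85
tool_pos: [0.5876, -0.1274, 0.1956]
tool_rot: [-3.142, 0.003, -0.016]
contact_force: [-9.9, 0.2, 7.3]
opening: 0.049
grip_force: 45.0
```

```bash
python3 lk.py w8 .022; python3 - <<'E'
from cell import *
from h import *
c=read_camera("side"); c0=dict(np.load("pics/side0.npz")); 
a=c["img"][150:290,230:410,::-1]; b=c0["img"][150:290,230:410,::-1]
w=cv2.imread("pics/w8.png")[230:450,200:600]
cv2.imwrite("pics/fin.png",np.vstack([np.hstack([cv2.resize(b,(400,311)),cv2.resize(a,(400,311))]),cv2.resize(w,(800,289))[:, :]])[:600])
d=dict(np.load("pics/w8.npz")); analyse(d,None,None,(250,320))
E
```

```text
16.85 [ 587.6 -127.4  195.6] [-1.8e+02  1.5e-01 -9.1e-01] [-9.9  0.2  7.3] [-0.08  1.69 -0.03]
edge [614.7 -97.2] 50.31
edge [ 613.8 -160.9] -52.93
packer None
tab None
packerZ None
tabZ NoneTraceback (most recent call last):
  File "<stdin>", line 7, in <module>
  File "h.py", line 43, in analyse
    k=rect((H>100)&(H<125)&(S>110),np.array(jg)*.7); P=plane(c,k,.010)
                                                       ~~~~~^^^^^^^^^^
  File "h.py", line 8, in plane
    o,d=ray(c,uv); return o+d*((z-o[2])/d[:,2])[:,None]
        ~~~^^^^^^
  File "h.py", line 4, in ray
    p=cv2.undistortPoints(np.float64(uv).reshape(-1,1,2),K(c),np.float64(c["dist_coeffs"])).reshape(-1,2)
                          ~~~~~~~~~~~~~~~~~~~~~~^^^^^^^^
ValueError: cannot reshape array of size 1 into shape (1,2)
```

View pics/fin.png

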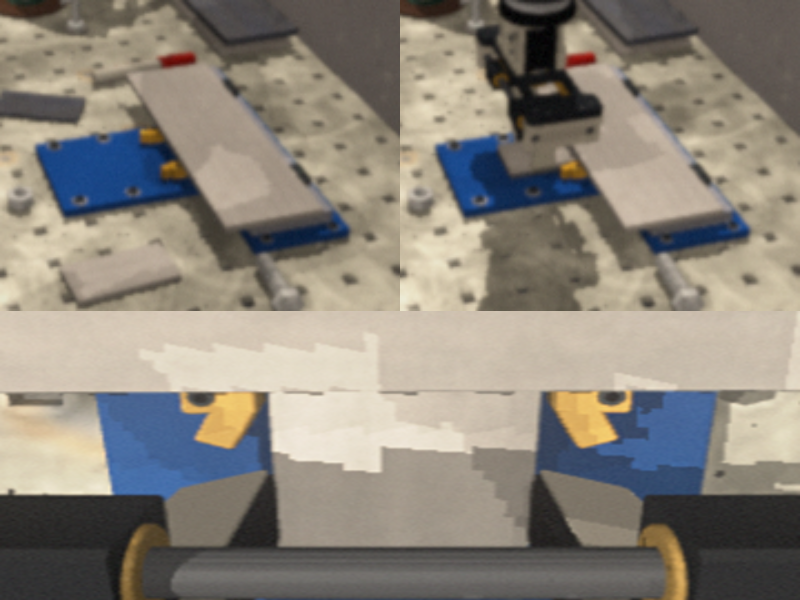

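Final check: the bar's corner is at the same place before and after, (232,226) in both crops. The marker, bolt and nut look unmoved. The tab is straight between the guides. I'll trim the push now.

{"name": "arm_command", "arguments": {"xyz": [[-0.5,0,-0.3],[0,0,-0.2],[0,0,0],[0,0,0]], "spin": [0,0,0,0]}}

```text
time: 17.35
tool_pos: [0.5874, -0.1273, 0.1955]
tool_rot: [3.142, 0.002, -0.016]
contact_force: [-9.0, -0.9, 10.0]
opening: 0.0491
grip_force: 45.0
```

{"name": "arm_command", "arguments": {"xyz": [[0,0,0],[0,0,0],[0,0,0]], "spin": [0,0,0]}}

```text
time: 17.65
tool_pos: [0.5874, -0.1274, 0.1955]
tool_rot: [3.141, 0.001, -0.016]
contact_force: [-9.8, 0.3, 9.8]
opening: 0.0487
grip_force: 45.0
```

```bash
python3 -c "
from cell import *
o=observe();print(o['contact_force'],o['time']);print(hand_in())"
```

```text
[-9.81269154  0.29436738  9.79476945] 17.65
the job is handed in; nothing more can be done
None
```

The job is handed in at 17.65 s: the packer and then the tab plate are home against the stop, the bar looks unmoved in before/after pictures, and the gripper is still holding the tab down with about 9.8 N.

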